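# Park the spare tube behind the guard post

### The job

Clear the theatre's equipment table: with your fingertips only, push the loose square tube into its white bay, angling it so that one end slips in behind the steel post and then swinging the other end in, until it lies lengthwise against the bay's back fence between the two end walls. Slide it on the table, never pinching it, lifting it or tipping it over, and leave the other things on the table where they are.

Things in the scene. Friction and masses are not known exactly. Their poses are not given: they have to be found in the camera images.
- tube: loose square metal tube with a black cap on each end, lying on the table: 260 mm long, 25 wide, 25 high, 0.2-0.4 kg, slides under a few newtons. Origin: centre of underside; y runs along it (ends at y = +130 and -130 mm), z up. It starts on the robot's side of the bay, parallel to it within 0.3 rad, its centre 80-140 mm nearer the bay's -y end, its +y roughly along the bay's +y.
- bay: white bay fixed to the table: back fence and two end walls, 35 mm high, 10 thick, open at the top and towards the robot; its floor is the table (flat dark inlay). Origin on the table; y along the fence, x from open side to fence. In its frame: fence face at x = +50 mm, end walls' inner faces at y = +155 and -155, end walls from x = -10 to +50. Turned up to 0.2 rad.
- post: upright steel guard post fixed in the bay's open side near its +y end (the robot's left): shaft 16 mm across, cap 20, height 55. Origin at its foot, on its axis; at x = -18 mm in the bay's frame, so 60 mm are free between shaft and fence; axis 65-85 mm from the +y end wall. The gap from the post to the other end wall is 23-43 mm shorter than the tube.
- gallipot: bystander, loose: small round steel bowl, 68 mm across, 42 mm tall; origin at the centre of its underside.
- tape: bystander, loose: roll of white tape lying flat, 68 mm across, 24 mm tall; origin at the centre of its underside.
- vial: bystander, loose: small amber jar with a metal cap, 38 mm across, 62 mm tall; origin at the centre of its underside.
- flask: bystander, loose: white bottle, 64 mm across, 150 mm tall; origin at the centre of its underside.
- dish: bystander, loose: open rectangular steel instrument dish, 130 x 200 x 35 mm; origin at the centre of its underside.
- tweezers: bystander, loose: steel tweezers lying flat, 140 mm long, 9 mm high; origin at the centre of its underside.
- connector: bystander, loose: clear tube connector standing on end, 34 mm across, 45 mm tall; origin at the centre of its underside.

How it is judged:
At the end, for the whole second after the job is handed in: The tube lies flat on the table, at rest, inside the bay behind the post: its middle no more than 12 mm short of touching the back fence, parallel to the fence within 0.08 rad, between the two end walls (its centre within 30 mm of the bay's middle lengthwise) (x of tube in the frame of bay between 0.0255 and 0.042 m and y of tube in the frame of bay between -0.03 and 0.03 m and angle between the y axis of tube and the y axis of bay, either way round below 0.08 rad and height (world z) of tube below 0.005 m and angle between tube's own z axis and vertical below 0.08 rad and linear speed of tube below 0.01 m/s).
It fails at once if the tube is lifted off the table (more than 12 mm) (height (world z) of tube above 0.012 m).
It fails at once if the tube is pinched: taken between the fingers (grasp point inside the tube's outline, low down, with the fingers pressing on it) (x of the grasp point in the frame of tube between -0.008 and 0.008 m and y of the grasp point in the frame of tube between -0.13 and 0.13 m and z of the grasp point in the frame of tube below 0.038 m and contact force between the fingers and tube above 3 N).
It fails at once if the tube is tipped over (angle between tube's own z axis and vertical above 0.35 rad).
It fails at once if one of the other loose things is moved more than 25 mm (distance of any of gallipot, tape, vial, flask, dish, tweezers, connector from where it was at the start of the episode above 0.025 m).
It also fails if it takes over 72 s, if anything falls off the work surface, if the arm or the gripper's body presses on something with over 40 N, if the wrist force passes 120 N, or if a joint passes its speed limit or range.

### The arm

A 6-joint arm with a two-finger parallel gripper is mounted at the origin on the work surface. World frame = base frame: x ahead of the robot, y to its left, z up, the work surface at z = 0. Lengths are in m, angles in rad, forces in N, time in s.
With the tool pointing down it reaches from about 0.275 to 0.775 m from the base axis. Payload 14.6 kg.
Tool frame: the origin (TCP) lies midway between the tips of the shut fingers; the grasp point (between the pads) lies 19 mm behind it (robot.grasp_offset is the distance from the TCP to the grasp point, in m); y points along the fingers, z is the direction in which the jaws open and shut, and the axes are right-handed (so a half turn about y gives the same grasp; the last joint's range is limited). The gripper opens to 85 mm and grips with 20 to 120 N. Pads are 22 mm wide; open, the fingers measure 114 mm over their backs; the gripper's body (76 mm by 85 mm) begins 54 mm behind the grasp point. The pads swing forward as they close: fully open they stand 13 mm farther back than shut.
Start: joints at [1.159, 0.263, -0.048, 1.259, 0, 1.415], TCP at [0.133, 0.508, 0.231] pointing down, gripper open.
Joint ranges: [-2.65, 2.65], [-0.89, 1.7], [-1.18, 1.37], [-2.13, 2.11], [-1.35, 1.29], [-3.14, 3.14]. Speed limits (rad/s): [1.89, 1.89, 2.57, 2.79, 3.14, 3.14].

### API

Orientations are given as a unit quaternion [w, x, y, z].
In Python, from station import robot, imaging, order, recognise, outline_of gives the robot as it stands.
- The arm moves only by the tool arm_command, never from a script. Its argument "series" is a list of rows, each a list of 7 numbers: the turn, a rotation vector about the tool's x, y, z as a fraction of full scale, then the shift along the tool's x, y, z as a fraction of full scale, then the opening, from 0 (shut) to 1 (fully open). In form: [[wx, wy, wz, dx, dy, dz, jaw], ...]. A call has 1 to 20 rows; each row is the pose to reach, as a shift and turn from the pose commanded when the call began, along the tool's axes at that moment; what a row does not reach only later rows make up. Full scale, the value 1, is 200 mm for a shift and 90 degrees for a turn. A row lasts 1/10 s, in which the tool goes at most 50 mm and 8.59 degrees, less where a joint would pass 70% of its speed; a pose out of reach is approached as far as the arm can. A call with a number of a shift or a turn outside -1 to 1 is refused whole. A call with a gripper value outside its range is refused whole. The fingers move at their own pace and stop on an object; "newtons" is the grip in N (left out, the last holds). Time passes only in rows, so rows that repeat a pose let the fingers close. It gives the time, the measured TCP pose, the force and the opening at its end, in the units of the state.
- robot.read_state(): the state, without advancing time (a new reading comes with each control period).
- imaging.camera(name): name is "side" or "top"; returns a dict with "image" (480x640x3 uint8, red, green, blue), "K" (3x3 intrinsics, pixels), "extrinsics" (4x4, takes a point from camera to world coordinates). Camera axes: x right, y down, z forward; pixel columns grow to the right and rows downward; lengths in m; the calibration is good to about 2 mm. A picture is of the moment at which its call begins. There is no depth.
- order.sign_off(): hands the job in, once; it reports no verdict.
Trained networks look in a picture, given as the dict that the camera call returned (one of the last four; its "shot" number tells which), for a name from the list of things; names that differ only in an ending like _2 or _b are one class to them, and where a whole thing is asked for, a point or a joint stands for the part that bears it (a point fixed in the world has none). Each returns a list of dicts, best first, with "conf" (0 to 1); they miss things now and then, are a little off and sometimes report something else, mostly with a low value. They report only what shows in the picture. A call takes as long as a camera call.
- recognise(picture, query): "point" ([x, y, z] in m, in world coordinates, good to about 4 mm: the middle of the surface that is visible of it).
- outline_of(picture, query): "mask" (480x640 bool, what is visible of it).
The state is a dict: "time_s": time; "q": joint angles; "qvel": joint speeds; "joint_torque": joint torques, N m; "tool_pos": TCP position; "ee_rot": TCP orientation; "ft_force": force on the tool from outside, world axes, zero at the start; "ft_torque": the same for the moment, N m; "gripper_width": finger opening in m.
Only numpy, scipy, OpenCV 4.12 (cv2) and the standard library are available. Lean on these libraries where they do the work, as an engineer would, in place of code of your own. Each camera call takes 0.05 s, during which the arm holds its last target.

## Working session

There is one attempt and no reset: what is moved stays moved. The work goes in short steps, Python scripts to look and compute and a tool call to move; the robot and the scene stay as the last step left them, time stands still between calls to the robot, and variables do not carry over. Pictures are saved under pics/ and viewed, and the job is handed in when it is done.

Besides the shell and the picture viewer there is one more tool, called after ">>>" as name([rows], argument=value, ...), one row to a line, values as JSON. arm_command: Moves the arm, as the interface text tells. Its arguments: {"type":"object","properties":{"series":{"type":"array"},"newtons":{"type":"number"}},"required":["series"]}

```bash
ls; mkdir -p pics
python3 - <<'E'
from station import robot, imaging, order, recognise, outline_of
import cv2,numpy as np
print(robot.read_state())
for n in("top","side"):
    p=imaging.camera(n)
    cv2.imwrite(f"pics/{n}0.png",p["image"][:,:,::-1]); print(n,p["K"],p["extrinsics"])
    for q in ["tube","bay","post","gallipot","tape","vial","flask","dish","tweezers","connector"]:
        r=recognise(p,q); print(q,[(np.round(d["point"],3),round(d["conf"],2)) for d in r[:2]])
E
```

```text
pics
{'time_s': 0.0, 'q': array([ 1.15873514e+00,  2.63533581e-01, -4.89525737e-02,  1.25941470e+00,
        6.47741827e-07,  1.41550849e+00]), 'qvel': array([ 0.00161201,  0.00145873, -0.0017047 ,  0.00155127,  0.00093   ,
        0.00012186]), 'joint_torque': array([-4.85415963e-03, -6.37615800e+01,  3.84567547e+01,  1.39024254e-02,
       -4.03486483e-04, -1.58751118e-05]), 'tool_pos': array([0.13321147, 0.5075208 , 0.23081384]), 'ee_rot': array([-0.70091217,  0.70166184, -0.0906434 ,  0.09042436]), 'ft_force': array([ 0.1116445 , -0.50485178, -0.10117917]), 'ft_torque': array([-0.00504239,  0.01439497, -0.02511319]), 'gripper_width': 0.08545446468723375}
top [[470.26366947   0.         321.87625442]
 [  0.         470.26366947 242.94493579]
 [  0.           0.           1.        ]] [[ 0.00284657 -0.98726351  0.15906812  0.37004705]
 [-0.99996159 -0.00412893 -0.00773178 -0.03790106]
 [ 0.00829008 -0.15904    -0.98723733  1.12400764]
 [ 0.          0.          0.          1.        ]]
tube [(array([ 0.514, -0.001,  0.019]), 0.68)]
bay [(array([0.655, 0.061, 0.   ]), 0.72)]
post []
[... 582 characters left out ...]
8801]
 [-0.04911703  0.74894819 -0.66080567  0.72349089]
 [ 0.00960865 -0.66121927 -0.75013116  0.92247775]
 [ 0.          0.          0.          1.        ]]
tube [(array([0.518, 0.018, 0.026]), 0.76)]
bay [(array([ 0.653,  0.071, -0.002]), 0.84)]
post [(array([0.621, 0.14 , 0.027]), 0.58), (array([0.577, 0.31 , 0.062]), 0.26)]
gallipot [(array([0.682, 0.273, 0.022]), 0.82)]
tape [(array([ 0.642, -0.191,  0.024]), 0.82)]
vial [(array([0.578, 0.312, 0.063]), 0.57)]
flask [(array([0.428, 0.467, 0.101]), 0.69)]
dish [(array([ 0.423, -0.587,  0.006]), 0.89)]
tweezers [(array([ 0.618, -0.43 ,  0.005]), 0.63)]
connector [(array([0.367, 0.364, 0.03 ]), 0.81), (array([0.427, 0.462, 0.102]), 0.17)]
```

View pics/top0.png

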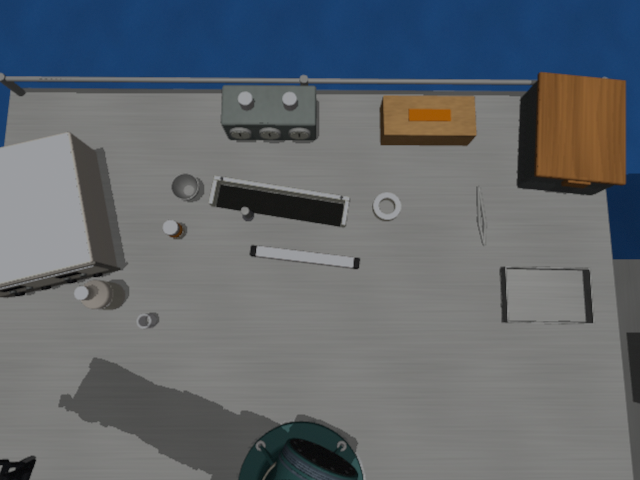

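View pics/side0.png

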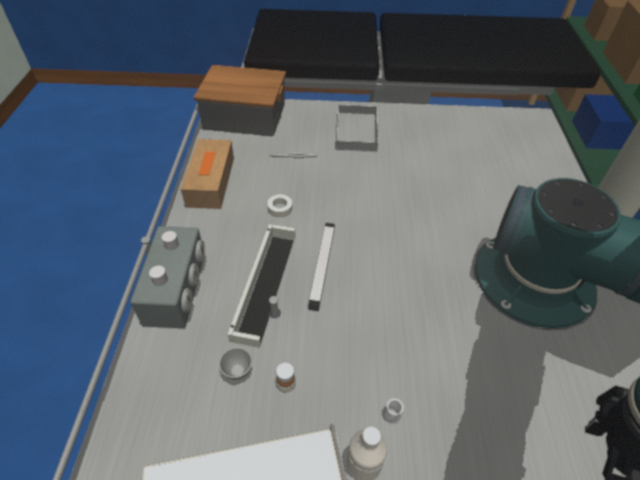

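```bash
cat > h.py <<'E'
from station import robot, imaging, order, recognise, outline_of
import cv2,numpy as np
from scipy.optimize import minimize
def proj(p,P):
    E=np.linalg.inv(p["extrinsics"]); c=(np.asarray(P)@E[:3,:3].T+E[:3,3])@p["K"].T
    return c[:,:2]/c[:,2:]
def ray(p,u,v,z):
    d=p["extrinsics"][:3,:3]@np.linalg.inv(p["K"])@[u,v,1]; o=p["extrinsics"][:3,3]
    return o+d*(z-o[2])/d[2]
def box(x0,x1,y0,y1,z0,z1): return np.array([[x,y,z] for x in(x0,x1) for y in(y0,y1) for z in(z0,z1)])
def tf(P,q):
    c,s=np.cos(q[2]),np.sin(q[2]); P=np.asarray(P,float); return np.c_[q[0]+c*P[:,0]-s*P[:,1],q[1]+s*P[:,0]+c*P[:,1],P[:,2]]
TUBE=[box(-.0125,.0125,-.13,.13,0,.025)]
BAYW=[box(.05,.06,-.165,.165,0,.035),box(-.01,.06,.155,.165,0,.035),box(-.01,.06,-.165,-.155,0,.035)]
BAYF=[box(-.01,.05,-.155,.155,0,0.0005)]
S=4
def sil(p,parts,q):
    m=np.zeros((480*S,640*S),np.uint8)
    for b in parts:
        h=cv2.convexHull(((proj(p,tf(b,q))+.5)*S*16).astype(np.float32)).astype(np.int32)
        cv2.fillConvexPoly(m,h,1,shift=4)
    return cv2.resize(m.astype(np.float32),(640,480),interpolation=cv2.INTER_AREA)
def fit(pm,parts,q0):
    def cost(q): return sum(np.abs(sil(p,parts,q)-m).sum()/m.sum() for p,m in pm)
    sx=np.array([[0,0,0],[.015,0,0],[0,.015,0],[0,0,.08]])+q0
    r=minimize(cost,q0,method="Nelder-Mead",options=dict(initial_simplex=sx,xatol=1e-4,fatol=1e-4,maxiter=200))
    return r.x,r.fun
def tube(q0,names=("top","side"),ps=None):
    ps=ps or [imaging.camera(n) for n in names]; pm=[]
    for p in ps:
        o=outline_of(p,"tube")
        if o: pm.append((p,o[0]["mask"].astype(np.float32)))
    out=[fit([x],TUBE,q0) for x in pm]
    if len(pm)>1: out.append(fit(pm,TUBE,q0))
    return out,ps
def inframe(b,q):
    d=np.array(q[:2])-b[:2]; c,s=np.cos(b[2]),np.sin(b[2]); return np.array([c*d[0]+s*d[1],-s*d[0]+c*d[1],q[2]-b[2]])
E
python3 - <<'E'
from h import *
np.set_printoptions(precision=4,suppress=True)
out,ps=tube([.515,.008,-.1])
print(out)
pm=[]
for i,p in enumerate(ps):
    o=outline_of(p,"bay"); m=o[0]["mask"]; pm.append((p,m.astype(np.float32)))
    im=p["image"].copy(); im[m]=im[m]//2+np.array([127,0,0],np.uint8)
    for d in outline_of(p,"post")[:1]: im[d["mask"]]=[0,255,0]; print("post",d["conf"],np.argwhere(d["mask"]).mean(0),d["mask"].sum())
    u=[(190,160),(210,200)][i]; cv2.imwrite(f"pics/m{i}.png",cv2.resize(im[u[1]:u[1]+150,u[0]:u[0]+200,::-1],None,fx=4,fy=4,interpolation=0))
for parts in (BAYW,BAYW+BAYF):
    print([fit([x],parts,[.65,.065,-.1]) for x in pm],fit(pm,parts,[.65,.065,-.1]))
E
```

```text
[(array([ 0.5173, -0.0045, -0.1225]), np.float64(0.09440813213586807)), (array([ 0.5141, -0.0071, -0.1171]), np.float64(0.06156623363494873)), (array([ 0.5151, -0.0053, -0.1161]), np.float64(0.22862589359283447))]
post 0.59 [212.9577 246.2254] 142
post 0.6 [307.3523 274.0881] 193
[(array([ 0.6246,  0.0612, -0.1586]), np.float64(0.6850565075874329)), (array([ 0.6219,  0.0577, -0.1571]), np.float64(0.6041877865791321))] (array([ 0.6223,  0.0595, -0.1566]), np.float64(1.3022416830062866))
[(array([ 0.6266,  0.0611, -0.156 ]), np.float64(0.041568536311388016)), (array([ 0.6243,  0.058 , -0.1551]), np.float64(0.04788549244403839))] (array([ 0.6256,  0.0598, -0.1548]), np.float64(0.10890698432922363))
```

```bash
ls pics
```

```text
m0.png
m1.png
side0.png
top0.png
```

```bash
cat >> h.py <<'E'
from scipy.spatial.transform import Rotation as Rot
B=np.array([.6255,.0597,-.155])
def b2w(x,y): # bay mm -> world m
    return tf([[x/1e3,y/1e3,0]],B)[0,:2]
def plan(pts,jaw=0):
    """pts: (x,y,z,phi) world, phi = yaw of tool z"""
    s=robot.read_state(); w=s["ee_rot"]; R0=Rot.from_quat([w[1],w[2],w[3],w[0]])
    M=R0.as_matrix(); print("t",round(s["time_s"],2),"tcp",np.round(s["tool_pos"],4),"phi",round(np.arctan2(M[1,2],M[0,2]),3),"q",np.round(s["q"],2),"F",np.round(s["ft_force"],1),"w",round(s["gripper_width"],3))
    for x,y,z,f in pts:
        c,sn=np.cos(f),np.sin(f); R1=Rot.from_matrix(np.array([[sn,0,c],[-c,0,sn],[0,-1,0]]))
        r=(R0.inv()*R1).as_rotvec()/(np.pi/2); d=R0.inv().apply(np.array([x,y,z])-s["tool_pos"])/.2
        print(np.round(r,3).tolist()+np.round(d,3).tolist()+[jaw])
E
python3 - <<'E'
from h import *
ps=[imaging.camera(n) for n in("top","side")]
a=np.linspace(0,2*np.pi,16,endpoint=False); C=np.concatenate([np.c_[.009*np.cos(a),.009*np.sin(a),0*a+z] for z in(0,.055)])
for y in range(68,94,2):
    q=np.r_[b2w(-18,y),0]
    print(y,q,[round(float(np.abs(sil(p,[C],q)-outline_of(p,"post")[0]["mask"]).sum()),1) for p in ps]) 
q=np.array([.5155,-.0055,-.118]); print("tube in bay",inframe(B,q))
# contact: tube-frame pt s=+112, finger centre offset
for off in(-.06,-.035):
    print(tf([[off,.11,0]],q))
w=tf([[-.045,.11,0]],q)[0]
plan([(w[0],w[1],.2,q[2]+np.pi/2),(w[0],w[1],.012,q[2]+np.pi/2),(w[0],w[1],.2,q[2]-np.pi/2)])
E
```

```text
68 [0.61821364 0.12966363 0.        ] [57.7, 634.1]
70 [0.6185224  0.13163965 0.        ] [49.3, 634.4]
72 [0.61883116 0.13361567 0.        ] [46.2, 634.7]
74 [0.61913992 0.1355917  0.        ] [44.8, 634.9]
76 [0.61944868 0.13756772 0.        ] [55.1, 635.1]
78 [0.61975744 0.13954374 0.        ] [69.9, 635.2]
80 [0.6200662  0.14151976 0.        ] [86.5, 635.6]
82 [0.62037496 0.14349579 0.        ] [104.1, 635.9]
84 [0.62068372 0.14547181 0.        ] [124.2, 636.0]
86 [0.62099248 0.14744783 0.        ] [142.8, 636.0]
88 [0.62130124 0.14942386 0.        ] [161.5, 636.1]
90 [0.62161    0.15139988 0.        ] [177.9, 636.2]
92 [0.62191876 0.1533759  0.        ] [194.4, 636.6]
tube in bay [-0.09861569 -0.08140016  0.037     ]
[[0.46886713 0.11079865 0.        ]]
[[0.49369329 0.10785549 0.        ]]
t 2.9 tcp [0.1334 0.5078 0.2313] phi 1.314 q [ 1.16  0.26 -0.05  1.26 -0.    1.42] F [ 0.6  0.6 -0.6] w 0.085
[-0.0, -0.088, 0.0, 2.201, 0.156, -1.483, 0]
[-0.0, -0.088, 0.0, 2.201, 1.096, -1.483, 0]
[-0.0, 1.912, -0.0, 2.201, 0.156, -1.483, 0]
```

>>> arm_command([
  [0,-0.04,0,1,0.05,-0.7,0],
  [0,-0.04,0,1,0.05,-0.7,0],
  [0,-0.04,0,1,0.05,-0.7,0],
  [0,-0.04,0,1,0.05,-0.7,0],
  [0,-0.04,0,1,0.05,-0.7,0],
  [0,-0.04,0,1,0.05,-0.7,0],
  [0,-0.04,0,1,0.05,-0.7,0],
  [0,-0.04,0,1,0.05,-0.7,0],
], newtons=20)

```text
time_s: 3.7
tool_pos: [0.2908, 0.3221, 0.2214]
ee_rot: [0.704, -0.704, 0.068, -0.068]
ft_force: [-0.7, -0.2, 0.3]
gripper_width: 0.0001
```

Run:
```python
from h import *
q=np.array([.5155,-.0055,-.118])
w=tf([[-.05,.11,0]],q)[0]; f=q[2]+np.pi/2
plan([(w[0],w[1],.1,f),(w[0],w[1],.012,f)])
```

```text
t 3.7 tcp [0.2908 0.3221 0.2214] phi 1.377 q [ 0.65  0.11 -0.27  1.19  0.    0.84] F [-0.7 -0.2  0.3] w 0.0
[-0.0, -0.048, -0.0, 1.127, 0.606, -0.862, 0]
[-0.0, -0.048, -0.0, 1.127, 1.046, -0.862, 0]
```

>>> arm_command([
  [0,-0.048,0,1,0.3,-0.86,0],
  [0,-0.048,0,1,0.3,-0.86,0],
  [0,-0.048,0,1,0.3,-0.86,0],
  [0,-0.048,0,1,0.3,-0.86,0],
  [0,-0.048,0,1,0.3,-0.86,0],
  [0,-0.048,0,1,0.3,-0.86,0],
  [0,-0.048,0,1,0.6,-0.86,0],
  [0,-0.048,0,1,0.6,-0.86,0],
  [0,-0.048,0,1,0.8,-0.86,0],
  [0,-0.048,0,1,1,-0.86,0],
  [0,-0.048,0,1,1,-0.86,0],
])

```text
time_s: 4.8
tool_pos: [0.4515, 0.1154, 0.0188]
ee_rot: [-0.706, 0.706, -0.043, 0.039]
ft_force: [-1.0, 0.4, 0.2]
gripper_width: -0.0004
```

Run:
```python
from h import *
q=np.array([.5155,-.0055,-.118])
cor=tf([[0,-.055,0]],q)[0]
pts=[]
for d in np.arange(0,.56,.05):
    qq=[cor[0],cor[1],q[2]-d]
    w=tf([[-.0235,.165,0]],qq)[0]; pts.append((w[0],w[1],.012,qq[2]+np.pi/2))
plan(pts)
```

```text
t 4.8 tcp [0.4515 0.1154 0.0188] phi 1.455 q [ 0.07  0.35 -0.57  0.66  0.    0.19] F [-1.   0.4  0.2] w -0.0
[0.001, 0.001, -0.004, 0.271, 0.033, -0.013, 0]
[0.001, 0.033, -0.004, 0.313, 0.032, -0.008, 0]
[0.001, 0.065, -0.004, 0.354, 0.032, -0.005, 0]
[0.001, 0.097, -0.004, 0.396, 0.032, -0.005, 0]
[0.001, 0.128, -0.004, 0.438, 0.032, -0.006, 0]
[0.001, 0.16, -0.004, 0.479, 0.031, -0.01, 0]
[0.001, 0.192, -0.004, 0.52, 0.031, -0.015, 0]
[0.001, 0.224, -0.004, 0.561, 0.031, -0.023, 0]
[0.001, 0.256, -0.004, 0.602, 0.031, -0.033, 0]
[0.002, 0.288, -0.004, 0.642, 0.03, -0.045, 0]
[0.002, 0.319, -0.004, 0.681, 0.03, -0.058, 0]
[0.002, 0.351, -0.004, 0.72, 0.03, -0.074, 0]
```

>>> arm_command([
  [0,0,0,0.1,0.03,-0.01,0],
  [0,0,0,0.2,0.03,-0.01,0],
  [0,0,0,0.25,0.03,-0.01,0],
  [0,0.01,0,0.29,0.03,-0.01,0],
  [0,0.033,0,0.313,0.03,-0.008,0],
  [0,0.049,0,0.334,0.03,-0.006,0],
  [0,0.065,0,0.354,0.03,-0.005,0],
  [0,0.08,0,0.375,0.03,-0.005,0],
  [0,0.097,0,0.396,0.03,-0.005,0],
  [0,0.112,0,0.417,0.03,-0.005,0],
  [0,0.128,0,0.438,0.03,-0.006,0],
  [0,0.144,0,0.459,0.03,-0.008,0],
  [0,0.16,0,0.479,0.03,-0.01,0],
  [0,0.176,0,0.5,0.03,-0.012,0],
  [0,0.192,0,0.52,0.03,-0.015,0],
  [0,0.208,0,0.54,0.03,-0.019,0],
  [0,0.224,0,0.561,0.03,-0.023,0],
  [0,0.224,0,0.561,0.03,-0.023,0],
])

```text
time_s: 6.6
tool_pos: [0.5659, 0.0962, 0.0152]
ee_rot: [-0.688, 0.688, -0.165, 0.165]
ft_force: [0.1, 0.2, -0.5]
gripper_width: -0.0002
```

Run:
```python
from h import *
out,ps=tube([.53,.0,-.4])
for o in out: print(o[0],o[1],inframe(B,o[0]))
for i,p in enumerate(ps):
    im=p["image"].copy()
    cv2.polylines(im,[cv2.convexHull(proj(p,tf(TUBE[0],out[-1][0])).astype(np.float32)).astype(np.int32)],True,(255,0,0))
    u=[(190,160),(210,200)][i]; cv2.imwrite(f"pics/a{i}.png",cv2.resize(im[u[1]:u[1]+150,u[0]:u[0]+200,::-1],None,fx=4,fy=4,interpolation=0))
plan([])
```

```text
[ 0.53901981 -0.01245294 -0.47376716] 0.30614814162254333 [-0.07430444 -0.08463876 -0.31876716]
[ 0.53581346 -0.0132552  -0.45517117] 1.2253552675247192 [-0.07734851 -0.0859264  -0.30017117]
[ 0.53694336 -0.01557614 -0.47104175] 1.5528180599212646 [-0.07587385 -0.08804508 -0.31604175]
t 6.8 tcp [0.5651 0.0964 0.0153] phi 1.101 q [ 0.03  0.49 -0.31  0.76 -0.    0.5 ] F [ 0.7  0.3 -0.3] w -0.0
```

View pics/a0.png

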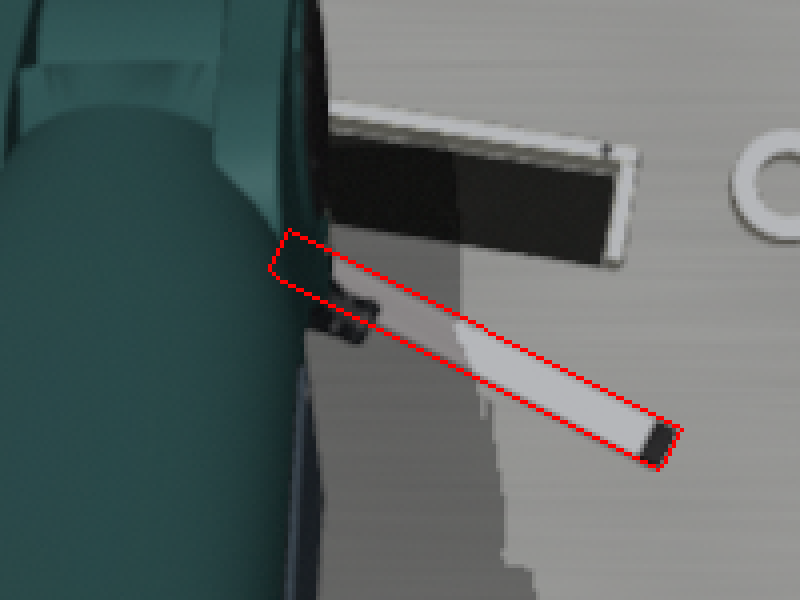

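View pics/a1.png

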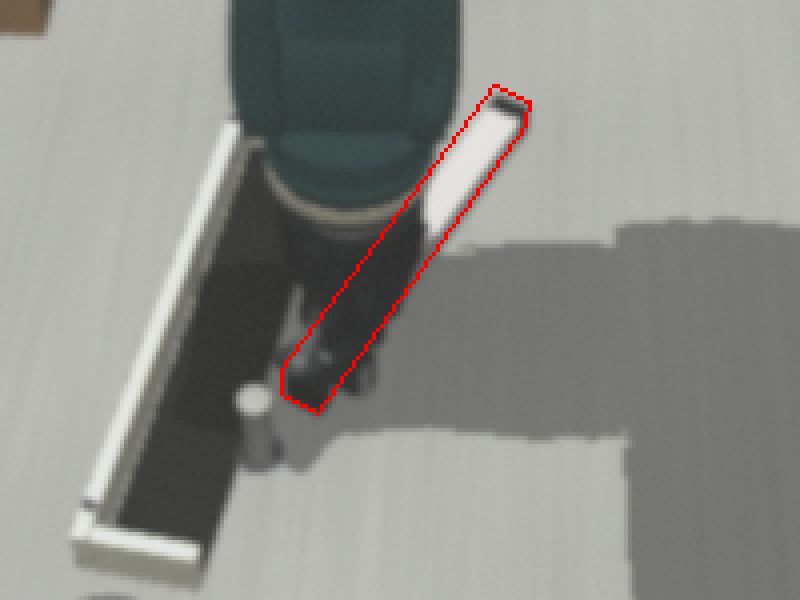

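Run:
```python
from h import *
q=np.array([.538,-.0125,-.472])
cor=tf([[0,-.055,0]],q)[0]
pts=[]
for d in np.arange(0,.22,.05):
    qq=[cor[0],cor[1],q[2]-d]
    w=tf([[-.0235,.165,0]],qq)[0]; pts.append((w[0],w[1],.012,qq[2]+np.pi/2))
w=tf([[-.0535,.155,0]],qq)[0]; pts.append((w[0],w[1],.012,qq[2]+np.pi/2))
pts.append((w[0],w[1],.15,qq[2]+np.pi/2))
plan(pts)
```

```text
t 6.8 tcp [0.5651 0.0964 0.0153] phi 1.101 q [ 0.03  0.49 -0.31  0.76 -0.    0.5 ] F [ 0.7  0.3 -0.3] w -0.0
[0.0, 0.001, 0.0, 0.009, 0.016, 0.003, 0]
[0.0, 0.033, 0.0, 0.051, 0.016, 0.008, 0]
[0.0, 0.065, 0.0, 0.092, 0.016, 0.011, 0]
[0.0, 0.097, 0.0, 0.134, 0.016, 0.011, 0]
[0.0, 0.129, 0.0, 0.176, 0.016, 0.01, 0]
[0.0, 0.129, 0.0, 0.019, 0.016, -0.009, 0]
[0.0, 0.129, 0.0, 0.019, -0.674, -0.009, 0]
```

>>> arm_command([
  [0,0.015,0,0.03,0,0.005,0],
  [0,0.033,0,0.051,0,0.008,0],
  [0,0.049,0,0.072,0,0.01,0],
  [0,0.065,0,0.092,0,0.011,0],
  [0,0.08,0,0.113,0,0.011,0],
  [0,0.097,0,0.134,0,0.011,0],
  [0,0.11,0,0.152,0,0.011,0],
  [0,0.12,0,0.168,0,0.01,0],
  [0,0.12,0,0.168,0,0.01,0],
  [0,0.12,0,0.02,0,-0.01,0],
  [0,0.12,0,0.02,0,-0.01,0],
  [0,0.12,0,-0.1,-0.3,-0.2,0],
  [0,0.12,0,-0.2,-0.4,-0.5,0],
  [0,0.12,0,-0.3,-0.4,-0.8,0],
  [0,0.12,0,-0.3,-0.4,-1,0],
  [0,0.12,0,-0.3,-0.4,-1,0],
  [0,0.12,0,-0.3,-0.4,-1,0],
])

```text
time_s: 8.5
tool_pos: [0.4192, -0.0571, 0.096]
ee_rot: [-0.668, 0.669, -0.23, 0.23]
ft_force: [1.0, 0.7, -1.2]
gripper_width: -0.0003
```

Run:
```python
from h import *
out,ps=tube([.547,-.018,-.65])
for o in out: print(o[0],o[1],inframe(B,o[0]))
for i,p in enumerate(ps):
    im=p["image"].copy()
    cv2.polylines(im,[cv2.convexHull(proj(p,tf(TUBE[0],out[-1][0])).astype(np.float32)).astype(np.int32)],True,(255,0,0))
    u=[(190,160),(210,200)][i]; cv2.imwrite(f"pics/b{i}.png",cv2.resize(im[u[1]:u[1]+150,u[0]:u[0]+200,::-1],None,fx=4,fy=4,interpolation=0))
q=out[0][0]; f=q[2]+np.pi
for F in (q[2]+np.pi,q[2]):
  pts=[]
  for s in(-.17,-.15): 
    w=tf([[0,s,0]],q)[0]; pts.append((w[0],w[1],.012,F))
  plan(pts)
```

```text
[ 0.55195616 -0.01961737 -0.62465951] 1.9273158311843872 [-0.06041713 -0.08972018 -0.46965951]
[ 0.54703528 -0.01986709 -0.66522365] 0.05843338370323181 [-0.06524047 -0.09072659 -0.51022365]
[ 0.54985763 -0.01605035 -0.66649496] 1.9768390655517578 [-0.06304119 -0.08651989 -0.51149496]
t 8.7 tcp [ 0.4217 -0.0543  0.0953] phi 0.912 q [-0.32  0.19 -0.55  0.83  0.    0.34] F [ 0.6  0.2 -0.2] w 0.0
[0.0, -1.021, 0.0, 0.437, 0.417, -0.314, 0]
[0.0, -1.021, 0.0, 0.434, 0.417, -0.214, 0]
t 8.7 tcp [ 0.4217 -0.0543  0.0953] phi 0.912 q [-0.32  0.19 -0.55  0.83  0.    0.34] F [ 0.6  0.2 -0.2] w 0.0
[-0.0, 0.979, 0.0, 0.437, 0.417, -0.314, 0]
[-0.0, 0.979, 0.0, 0.434, 0.417, -0.214, 0]
```

View pics/b0.png

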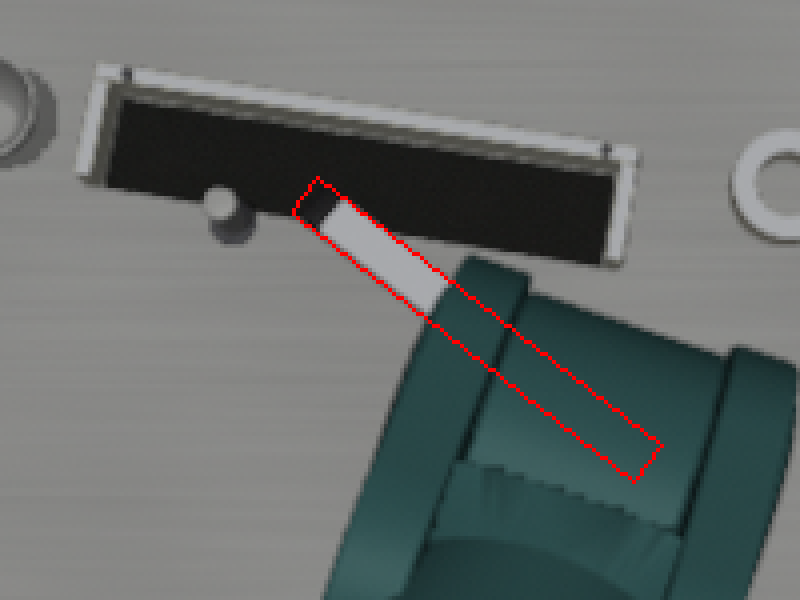

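View pics/b1.png

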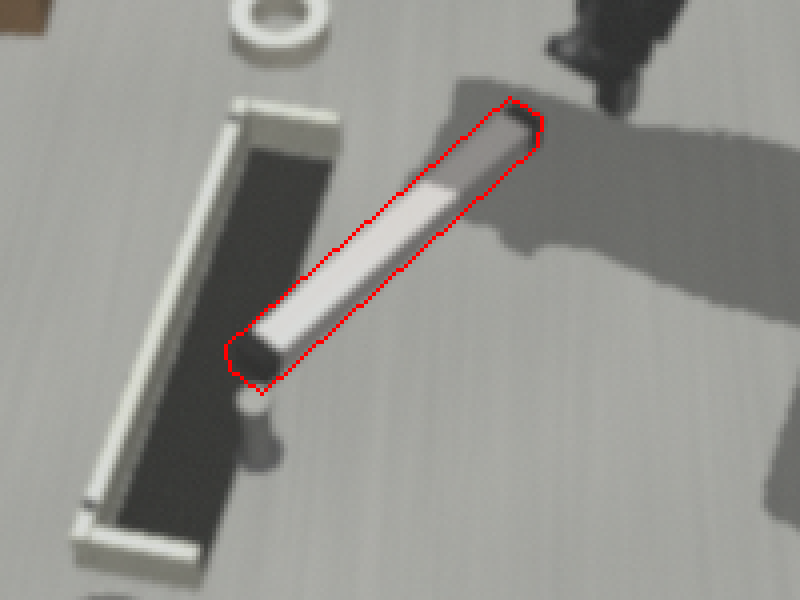

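Run:
```python
from h import *
q=np.array([.5485,-.0185,-.665])
pts=[]
for s in(-.175,-.141,-.141+.075): 
    w=tf([[0,s,0]],q)[0]; pts.append((w[0],w[1],.012,q[2]))
plan(pts)
```

```text
t 8.7 tcp [ 0.4217 -0.0543  0.0953] phi 0.912 q [-0.32  0.19 -0.55  0.83  0.    0.34] F [ 0.6  0.2 -0.2] w 0.0
[-0.0, 1.004, 0.0, 0.386, 0.417, -0.346, 0]
[-0.0, 1.004, 0.0, 0.387, 0.417, -0.176, 0]
[-0.0, 1.004, 0.0, 0.389, 0.417, 0.199, 0]
```

>>> arm_command([
  [0,0.1,0,0.3,0,-0.36,0],
  [0,0.2,0,0.386,0,-0.36,0],
  [0,0.3,0,0.386,0,-0.36,0],
  [0,0.4,0,0.386,0,-0.36,0],
  [0,0.5,0,0.386,0,-0.36,0],
  [0,0.6,0,0.386,0,-0.36,0],
  [0,0.7,0,0.386,0,-0.36,0],
  [0,0.8,0,0.386,0,-0.36,0],
  [0,0.9,0,0.386,0,-0.36,0],
  [0,1,0,0.386,0.1,-0.36,0],
  [0,1,0,0.386,0.3,-0.36,0],
  [0,1,0,0.386,0.4,-0.36,0],
  [0,1,0,0.386,0.41,-0.36,0],
])

```text
time_s: 10.0
tool_pos: [0.4374, -0.1573, 0.0111]
ee_rot: [0.311, -0.313, 0.636, -0.633]
ft_force: [0.3, -0.3, -0.1]
gripper_width: 0.0002
```

Run:
```python
from h import *
out,ps=tube([.5485,-.0185,-.665],names=["top"])
print(out)
q=np.array([.5485,-.0185,-.665])
for i,p in enumerate(ps):
    im=p["image"].copy()
    cv2.polylines(im,[cv2.convexHull(proj(p,tf(TUBE[0],q)).astype(np.float32)).astype(np.int32)],True,(255,0,0))
    u=[(190,160),(210,200)][i]; cv2.imwrite(f"pics/c{i}.png",cv2.resize(im[u[1]:u[1]+150,u[0]:u[0]+200,::-1],None,fx=4,fy=4,interpolation=0))
pts=[]
for s in(-.141,-.141+.06,-.141+.08): 
    w=tf([[0,s,0]],q)[0]; pts.append((w[0],w[1],.012,q[2]))
plan(pts)
```

```text
[(array([ 0.55057388, -0.01668853, -0.65907877]), np.float64(0.08005733042955399))]
t 10.1 tcp [ 0.4385 -0.1583  0.0132] phi -0.657 q [-0.52  0.35 -0.59  0.64  0.    1.71] F [ 0.4  1.  -0.3] w -0.0
[0.001, 0.005, 0.0, -0.184, 0.006, 0.003, 0]
[0.001, 0.005, 0.0, -0.484, 0.006, 0.005, 0]
[0.001, 0.005, 0.0, -0.584, 0.006, 0.006, 0]
```

View pics/c0.png

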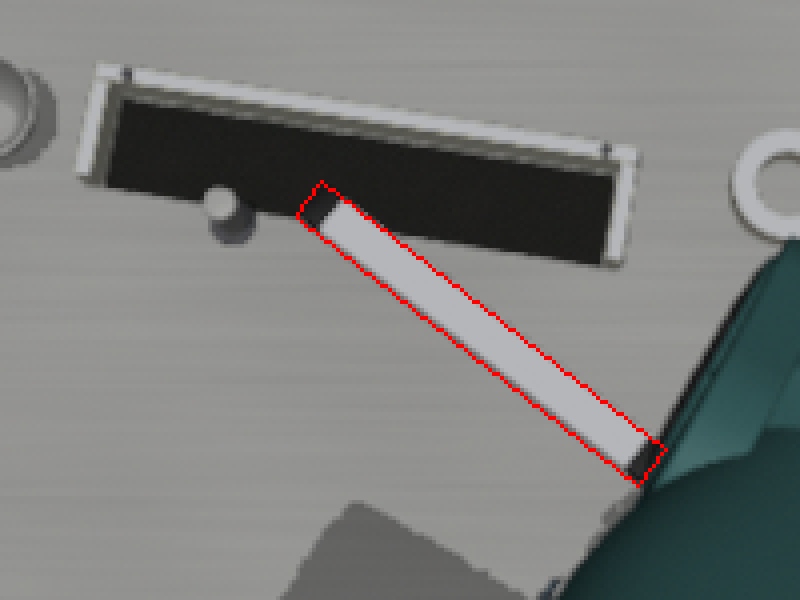

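>>> arm_command([
  [0,0,0,-0.1,0,0.003,0],
  [0,0,0,-0.16,0,0.003,0],
  [0,0,0,-0.19,0,0.003,0],
  [0,0,0,-0.21,0,0.003,0],
  [0,0,0,-0.23,0,0.003,0],
  [0,0,0,-0.25,0,0.003,0],
  [0,0,0,-0.27,0,0.003,0],
  [0,0,0,-0.29,0,0.003,0],
  [0,0,0,-0.31,0,0.003,0],
  [0,0,0,-0.33,0,0.003,0],
  [0,0,0,-0.35,0,0.003,0],
  [0,0,0,-0.37,0,0.003,0],
  [0,0,0,-0.39,0,0.003,0],
  [0,0,0,-0.41,0,0.003,0],
  [0,0,0,-0.43,0,0.003,0],
  [0,0,0,-0.45,0,0.003,0],
  [0,0,0,-0.45,0,0.003,0],
])

```text
time_s: 11.8
tool_pos: [0.494, -0.0875, 0.0132]
ee_rot: [0.312, -0.311, 0.635, -0.635]
ft_force: [0.0, -0.1, 0.2]
gripper_width: -0.0002
```

```bash
cat > look.py <<'E'
import sys
from h import *
n=sys.argv[1]; q0=list(map(float,sys.argv[2:5]))
out,ps=tube(q0)
BB=[np.array([.6266,.0611,-.156]),np.array([.6243,.058,-.155])]
for o,b in zip(out,BB): print(np.round(o[0],4),round(o[1],2),"inbay",np.round(inframe(b,o[0]),4))
for i,(p,o) in enumerate(zip(ps,out)):
    im=p["image"].copy()
    cv2.polylines(im,[cv2.convexHull(proj(p,tf(TUBE[0],o[0])).astype(np.float32)).astype(np.int32)],True,(255,0,0))
    u=[(190,160),(210,200)][i]; cv2.imwrite(f"pics/{n}{i}.png",cv2.resize(im[u[1]:u[1]+150,u[0]:u[0]+200,::-1],None,fx=4,fy=4,interpolation=0))
plan([])
E
python3 look.py d .582 .025 -.66
```

```text
[ 0.5821  0.0259 -0.6567] 0.69 inbay [-0.0385 -0.0417 -0.5007]
[ 0.5779  0.0203 -0.6601] 0.11 inbay [-0.04   -0.0444 -0.5051]
t 12.0 tcp [ 0.4935 -0.088   0.0132] phi -0.659 q [-0.34  0.4  -0.5   0.67  0.    1.89] F [ 0.9 -0.4 -0.7] w 0.0
```

View pics/d0.png

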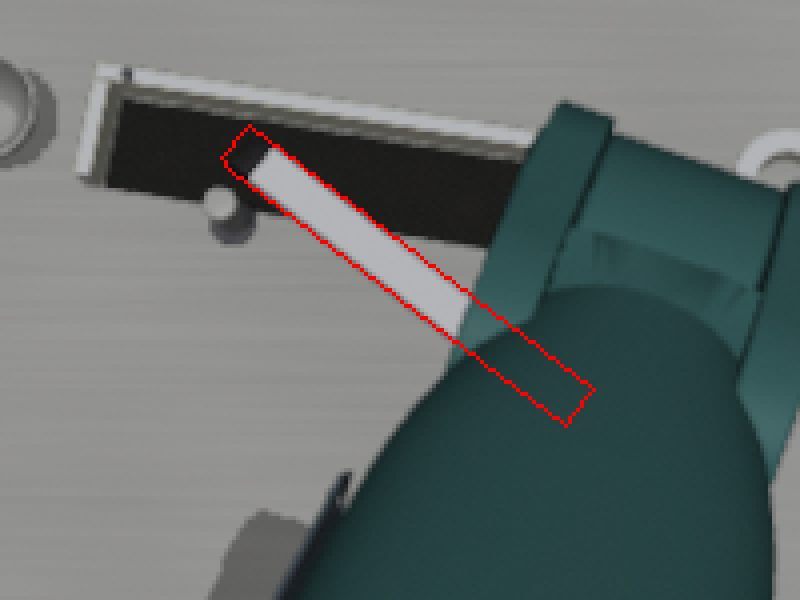

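View pics/d1.png

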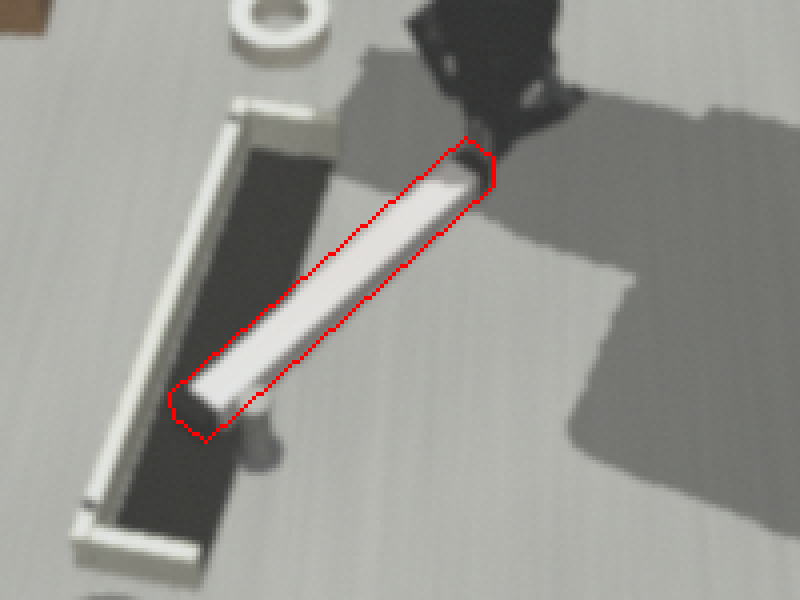

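>>> arm_command([
  [0,0,0,-0.02,0,0,0],
  [0,0,0,-0.04,0,0,0],
  [0,0,0,-0.06,0,0,0],
  [0,0,0,-0.08,0,0,0],
  [0,0,0,-0.1,0,0,0],
  [0,0,0,-0.12,0,0,0],
  [0,0,0,-0.135,0,0,0],
  [0,0,0,-0.15,0,0,0],
  [0,0,0,-0.165,0,0,0],
  [0,0,0,-0.175,0,0,0],
  [0,0,0,-0.175,0,0,0],
])

```text
time_s: 13.1
tool_pos: [0.5152, -0.0602, 0.0133]
ee_rot: [0.312, -0.311, 0.635, -0.635]
ft_force: [0.3, -0.2, -0.5]
gripper_width: 0.0002
```

```bash
python3 look.py e .603 .053 -.66
```

```text
[ 0.6044  0.0571 -0.667 ] 1.03 inbay [-0.0213 -0.0074 -0.511 ]
[ 0.5993  0.0486 -0.6595] 0.09 inbay [-0.0232 -0.0132 -0.5045]
t 13.3 tcp [ 0.5151 -0.0604  0.0133] phi -0.659 q [-0.27  0.42 -0.46  0.69  0.    1.96] F [ 1.1 -0.8  0. ] w -0.0
```

View pics/e0.png

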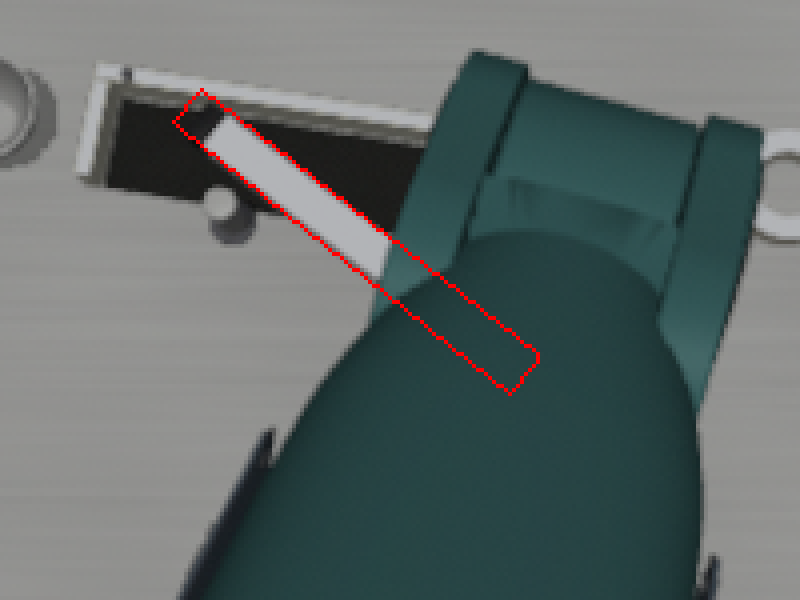

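View pics/e1.png

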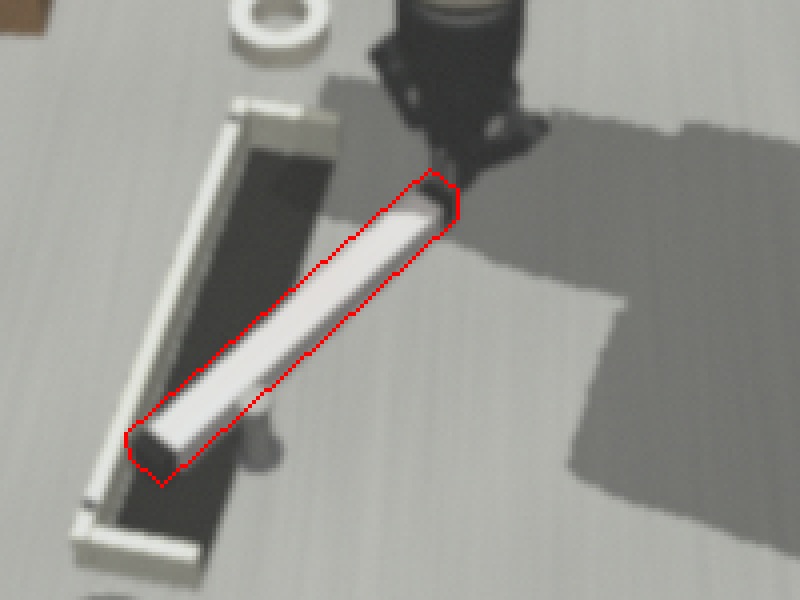

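Run:
```python
from h import *
q=np.array([.6016,.051,-.66])
pts=[]
for o in((0,-.16),(-.045,-.165),(-.045,-.11)): 
    w=tf([[*o,0]],q)[0]; pts.append((w[0],w[1],.012,q[2]))
cor=tf([[0,.06,0]],q)[0]
for d in np.arange(0,.31,.05):
    qq=[cor[0],cor[1],q[2]+d]
    w=tf([[-.027,-.17,0]],qq)[0]; pts.append((w[0],w[1],.012,qq[2]))
plan(pts)
```

```text
t 13.3 tcp [ 0.5151 -0.0604  0.0133] phi -0.659 q [-0.27  0.42 -0.46  0.69  0.    1.96] F [ 1.1 -0.8  0. ] w -0.0
[-0.0, 0.001, -0.0, 0.095, 0.007, 0.0, 0]
[-0.0, 0.001, -0.0, 0.119, 0.007, -0.225, 0]
[-0.0, 0.001, -0.0, -0.156, 0.007, -0.225, 0]
[-0.0, 0.001, -0.0, -0.156, 0.007, -0.135, 0]
[-0.0, -0.031, -0.0, -0.15, 0.007, -0.092, 0]
[-0.0, -0.063, -0.0, -0.146, 0.007, -0.049, 0]
[-0.0, -0.095, -0.0, -0.145, 0.007, -0.006, 0]
[-0.0, -0.127, -0.0, -0.145, 0.007, 0.037, 0]
[-0.0, -0.159, -0.0, -0.148, 0.007, 0.08, 0]
[-0.0, -0.19, -0.0, -0.153, 0.007, 0.123, 0]
```

>>> arm_command([
  [0,0,0,0.1,0,0,0],
  [0,0,0,0.12,0,-0.02,0],
  [0,0,0,0.12,0,-0.2,0],
  [0,0,0,0.1,0,-0.225,0],
  [0,0,0,-0.05,0,-0.225,0],
  [0,0,0,-0.156,0,-0.22,0],
  [0,0,0,-0.156,0,-0.16,0],
  [0,-0.01,0,-0.155,0,-0.125,0],
  [0,-0.02,0,-0.152,0,-0.108,0],
  [0,-0.031,0,-0.15,0,-0.092,0],
  [0,-0.047,0,-0.148,0,-0.07,0],
  [0,-0.063,0,-0.146,0,-0.049,0],
  [0,-0.08,0,-0.145,0,-0.028,0],
  [0,-0.095,0,-0.145,0,-0.006,0],
  [0,-0.11,0,-0.145,0,0.016,0],
  [0,-0.127,0,-0.145,0,0.037,0],
  [0,-0.143,0,-0.147,0,0.058,0],
  [0,-0.159,0,-0.148,0,0.08,0],
  [0,-0.159,0,-0.148,0,0.08,0],
])

```text
time_s: 15.2
tool_pos: [0.5464, -0.0472, 0.0133]
ee_rot: [-0.388, 0.388, -0.591, 0.591]
ft_force: [0.2, 0.4, 0.4]
gripper_width: -0.0001
```

```bash
python3 look.py f .612 .043 -.41
```

```text
[ 0.6151  0.0492 -0.4352] 1.7 inbay [-0.0095 -0.0135 -0.2792]
[ 0.6138  0.0413 -0.4036] 0.13 inbay [-0.0078 -0.0181 -0.2486]
t 15.4 tcp [ 0.5457 -0.0467  0.0133] phi -0.409 q [-0.23  0.46 -0.38  0.73  0.    1.75] F [ 0.5 -0.7 -0.3] w 0.0
```

View pics/f0.png

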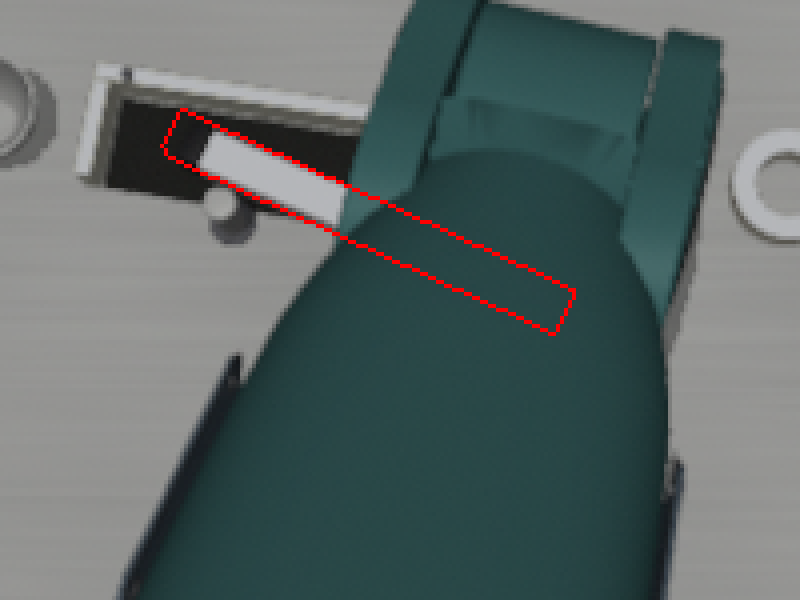

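View pics/f1.png

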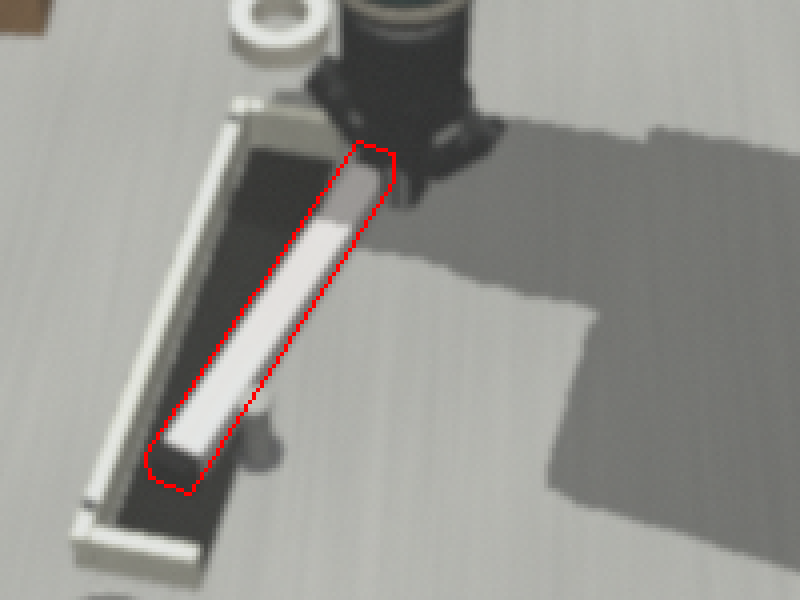

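Run:
```python
from h import *
q=np.r_[b2w(-8,-17),-.405]; print(q)
pts=[]
for o in((-.05,-.11),(-.05,-.165),(0,-.165),(0,-.141),(0,-.116)): 
    w=tf([[*o,0]],q)[0]; pts.append((w[0],w[1],.013,q[2]))
plan(pts)
```

```text
[ 0.61497145  0.04413884 -0.405     ]
t 15.4 tcp [ 0.5457 -0.0467  0.0133] phi -0.409 q [-0.23  0.46 -0.38  0.73  0.    1.75] F [ 0.5 -0.7 -0.3] w 0.0
[0.0, -0.003, -0.0, -0.004, 0.001, -0.111, 0]
[0.0, -0.003, -0.0, 0.271, 0.001, -0.109, 0]
[0.0, -0.003, -0.0, 0.27, 0.001, 0.141, 0]
[0.0, -0.003, -0.0, 0.15, 0.001, 0.14, 0]
[0.0, -0.003, -0.0, 0.025, 0.001, 0.14, 0]
```

>>> arm_command([
  [0,0,0,0,0,-0.11,0],
  [0,0,0,0.05,0,-0.11,0],
  [0,0,0,0.2,0,-0.11,0],
  [0,0,0,0.27,0,-0.11,0],
  [0,0,0,0.275,0,-0.08,0],
  [0,0,0,0.275,0,0.1,0],
  [0,0,0,0.27,0,0.14,0],
  [0,0,0,0.2,0,0.14,0],
  [0,0,0,0.17,0,0.14,0],
  [0,0,0,0.15,0,0.14,0],
  [0,0,0,0.13,0,0.14,0],
  [0,0,0,0.11,0,0.14,0],
  [0,0,0,0.09,0,0.14,0],
  [0,0,0,0.07,0,0.14,0],
  [0,0,0,0.05,0,0.14,0],
  [0,0,0,0.035,0,0.14,0],
  [0,0,0,0.035,0,0.14,0],
])

```text
time_s: 17.1
tool_pos: [0.5689, -0.064, 0.0133]
ee_rot: [0.388, -0.388, 0.591, -0.591]
ft_force: [-0.5, -0.3, 1.0]
gripper_width: -0.0001
```

```bash
python3 look.py g .622 .065 -.405
```

```text
[ 0.6259  0.0663 -0.409 ] 0.99 inbay [-0.0015  0.005  -0.253 ]
t 17.3 tcp [ 0.5687 -0.0644  0.0133] phi -0.409 q [-0.26  0.49 -0.32  0.76  0.    1.72] F [ 0.2  0.9 -0.2] w 0.0
```

```bash
python3 look.py g2 .622 .065 -.405; ls pics | grep g
```

```text
[ 0.6261  0.0677 -0.4186] 1.05 inbay [-0.0016  0.0064 -0.2626]
[ 0.6234  0.0608 -0.4069] 0.13 inbay [-0.0014  0.0027 -0.2519]
t 17.5 tcp [ 0.5687 -0.0644  0.0133] phi -0.409 q [-0.26  0.49 -0.32  0.76  0.    1.72] F [0.  0.  0.2] w -0.0
a0.png
a1.png
b0.png
b1.png
c0.png
d0.png
d1.png
e0.png
e1.png
f0.png
f1.png
g0.png
g20.png
g21.png
m0.png
m1.png
side0.png
top0.png
```

View pics/g20.png

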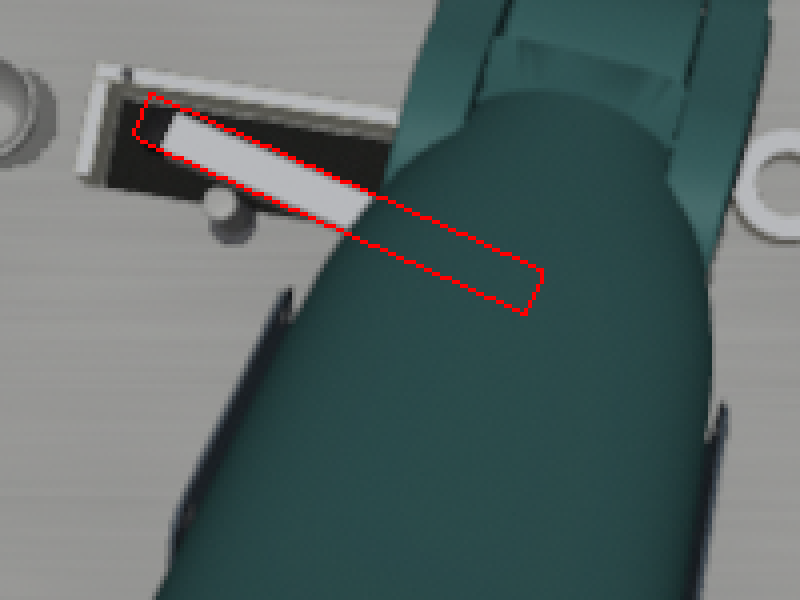

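View pics/g21.png

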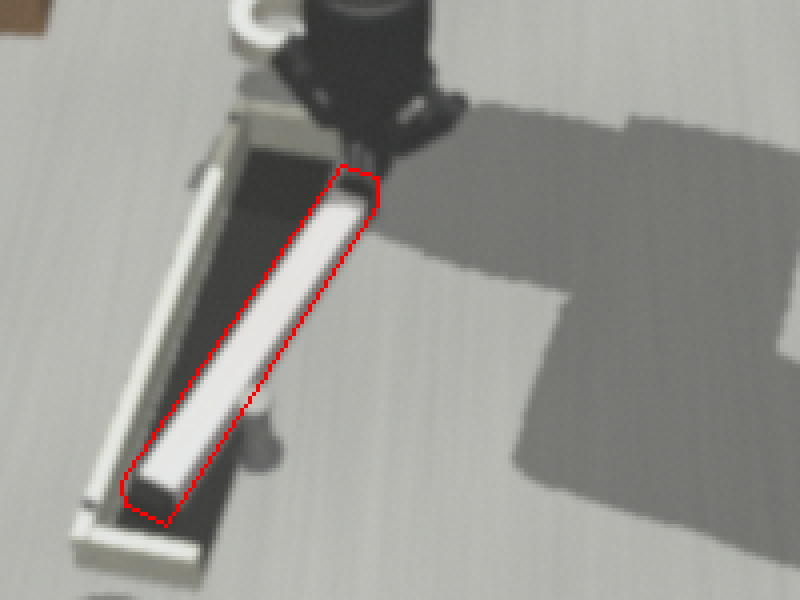

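Run:
```python
from h import *
q=np.r_[b2w(-1.5,3.5),-.408]; print(q)
pts=[]
for o in((0,-.16),(-.05,-.165),(-.05,-.105)): 
    w=tf([[*o,0]],q)[0]; pts.append((w[0],w[1],.013,q[2]))
cor=tf([[0,.055,0]],q)[0]
for d in np.arange(0,.36,.05):
    qq=[cor[0],cor[1],q[2]+d]
    w=tf([[-.027,-.16,0]],qq)[0]; pts.append((w[0],w[1],.013,qq[2]))
plan(pts)
```

```text
[ 0.62455831  0.06338961 -0.408     ]
t 17.5 tcp [ 0.5687 -0.0644  0.0133] phi -0.409 q [-0.26  0.49 -0.32  0.76  0.    1.72] F [0.  0.  0.2] w -0.0
[-0.0, -0.001, -0.0, 0.102, 0.001, 0.003, 0]
[-0.0, -0.001, -0.0, 0.128, 0.001, -0.247, 0]
[-0.0, -0.001, -0.0, -0.172, 0.001, -0.247, 0]
[-0.0, -0.001, -0.0, -0.172, 0.001, -0.132, 0]
[-0.0, -0.033, -0.0, -0.167, 0.001, -0.092, 0]
[-0.0, -0.065, -0.0, -0.163, 0.001, -0.052, 0]
[-0.0, -0.096, -0.0, -0.161, 0.001, -0.011, 0]
[-0.0, -0.128, -0.0, -0.162, 0.001, 0.029, 0]
[-0.0, -0.16, -0.0, -0.164, 0.001, 0.07, 0]
[-0.0, -0.192, -0.0, -0.169, 0.001, 0.11, 0]
[-0.0, -0.224, -0.0, -0.175, 0.001, 0.15, 0]
```

>>> arm_command([
  [0,0,0,0.1,0,0,0],
  [0,0,0,0.128,0,-0.03,0],
  [0,0,0,0.128,0,-0.22,0],
  [0,0,0,0.1,0,-0.247,0],
  [0,0,0,-0.1,0,-0.247,0],
  [0,0,0,-0.172,0,-0.24,0],
  [0,0,0,-0.172,0,-0.16,0],
  [0,-0.01,0,-0.17,0,-0.12,0],
  [0,-0.033,0,-0.167,0,-0.092,0],
  [0,-0.05,0,-0.165,0,-0.072,0],
  [0,-0.065,0,-0.163,0,-0.052,0],
  [0,-0.08,0,-0.162,0,-0.031,0],
  [0,-0.096,0,-0.161,0,-0.011,0],
  [0,-0.112,0,-0.161,0,0.009,0],
  [0,-0.128,0,-0.162,0,0.029,0],
  [0,-0.144,0,-0.163,0,0.05,0],
  [0,-0.16,0,-0.164,0,0.07,0],
  [0,-0.176,0,-0.166,0,0.09,0],
  [0,-0.176,0,-0.166,0,0.09,0],
])

```text
time_s: 19.4
tool_pos: [0.599, -0.0412, 0.0133]
ee_rot: [-0.466, 0.466, -0.532, 0.532]
ft_force: [0.2, 0.4, -0.1]
gripper_width: 0.0001
```

```bash
python3 look.py i .638 .06 -.13; ls pics | grep i
```

```text
[ 0.6426  0.0669 -0.1467] 2.45 inbay [0.0149 0.0082 0.0093]
[ 0.6399  0.0568 -0.141 ] 0.11 inbay [0.0156 0.0013 0.014 ]
t 19.6 tcp [ 0.5984 -0.041   0.0133] phi -0.133 q [-0.2   0.53 -0.24  0.79  0.    1.5 ] F [ 0.4 -0.2  0.2] w 0.0
i0.png
i1.png
side0.png
```

View pics/i0.png

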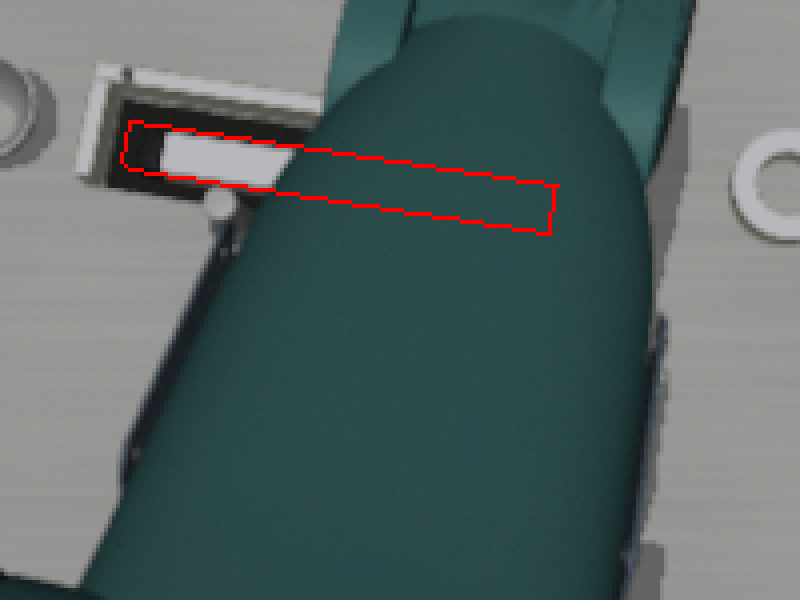

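View pics/i1.png

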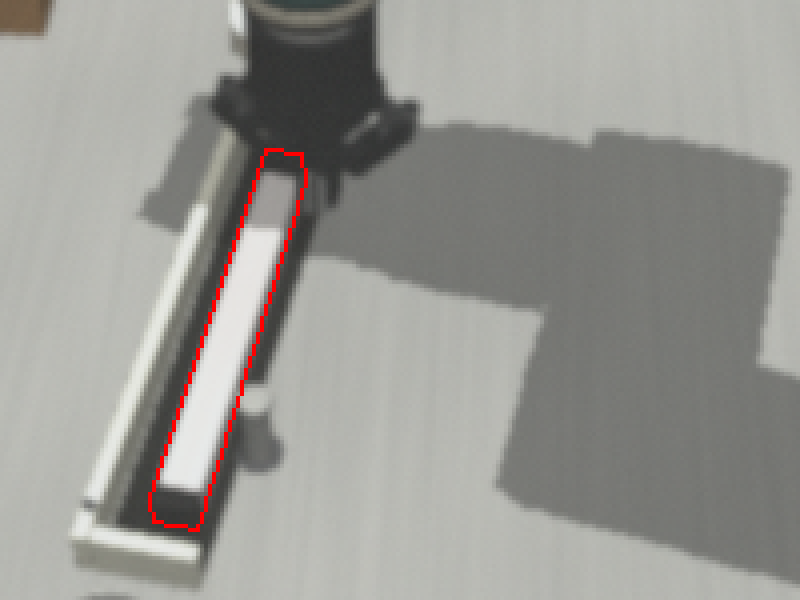

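Run:
```python
from h import *
pts=[]
for x,y in((-37,-104),(-37,0),(-15,0),(8.5,0),(12.5,0)): 
    w=b2w(x,y); pts.append((w[0],w[1],.013,-.155))
plan(pts)
```

```text
t 19.6 tcp [ 0.5984 -0.041   0.0133] phi -0.133 q [-0.2   0.53 -0.24  0.79  0.    1.5 ] F [ 0.4 -0.2  0.2] w 0.0
[-0.0, 0.014, -0.0, -0.001, 0.002, -0.129, 0]
[-0.0, 0.014, -0.0, -0.521, 0.002, -0.117, 0]
[-0.0, 0.014, -0.0, -0.519, 0.002, -0.007, 0]
[-0.0, 0.014, -0.0, -0.516, 0.002, 0.11, 0]
[-0.0, 0.014, -0.0, -0.516, 0.002, 0.13, 0]
```

>>> arm_command([
  [0,0.007,0,0,0,-0.1,0],
  [0,0.014,0,0,0,-0.129,0],
  [0,0.014,0,-0.15,0,-0.129,0],
  [0,0.014,0,-0.35,0,-0.12,0],
  [0,0.014,0,-0.5,0,-0.117,0],
  [0,0.014,0,-0.52,0,-0.09,0],
  [0,0.014,0,-0.52,0,-0.04,0],
  [0,0.014,0,-0.519,0,-0.015,0],
  [0,0.014,0,-0.518,0,0,0],
  [0,0.014,0,-0.518,0,0.015,0],
  [0,0.014,0,-0.517,0,0.03,0],
  [0,0.014,0,-0.517,0,0.045,0],
  [0,0.014,0,-0.517,0,0.06,0],
  [0,0.014,0,-0.516,0,0.075,0],
  [0,0.014,0,-0.516,0,0.085,0],
  [0,0.014,0,-0.516,0,0.095,0],
  [0,0.014,0,-0.516,0,0.105,0],
  [0,0.014,0,-0.516,0,0.11,0],
  [0,0.014,0,-0.516,0,0.11,0],
])

```text
time_s: 21.5
tool_pos: [0.634, 0.0583, 0.0133]
ee_rot: [-0.46, 0.46, -0.537, 0.537]
ft_force: [-0.6, -0.1, 0.3]
gripper_width: -0.0002
```

```bash
python3 look.py j .66 .055 -.15; ls pics | grep j
```

```text
[ 0.6623  0.0536 -0.1606] 1.96 inbay [ 0.0364 -0.0019 -0.0046]
t 21.7 tcp [0.6339 0.0583 0.0133] phi -0.155 q [-0.04  0.58 -0.14  0.85 -0.    1.69] F [-1.4  0.3  0.1] w -0.0
j0.png
```

>>> arm_command([
  [0,0,0,0,0,0.006,0],
  [0,0,0,0,0,0.012,0],
  [0,0,0,0,0,0.015,0],
  [0,0,0,0,0,0.015,0],
])

```text
time_s: 22.1
tool_pos: [0.6362, 0.058, 0.0131]
ee_rot: [0.46, -0.46, 0.537, -0.537]
ft_force: [-4.8, 1.3, 2.9]
gripper_width: 0.0004
```

>>> arm_command([
  [0,0,0,0,0,-0.05,0],
  [0,0,0,0,0,-0.2,0],
  [0,0,0,0,-0.2,-0.4,0],
  [0,0,0,0,-0.6,-0.6,0],
  [0,0,0,0,-0.6,-0.9,0],
  [0,0,0,0,-0.6,-1,0],
  [0,0,0,0,-0.6,-1,0],
  [0,0,0,0,-0.6,-1,0],
])

```text
time_s: 22.9
tool_pos: [0.4383, 0.0889, 0.1342]
ee_rot: [-0.461, 0.459, -0.536, 0.538]
ft_force: [0.5, 0.8, -0.7]
gripper_width: -0.0002
```

```bash
python3 look.py k .66 .055 -.15; ls pics | grep k
```

```text
[ 0.6642  0.0598 -0.1605] 0.09 inbay [ 0.0373  0.0046 -0.0045]
[ 0.6612  0.0538 -0.1591] 0.08 inbay [ 0.0371  0.0016 -0.0041]
t 23.1 tcp [0.4402 0.0885 0.1328] phi -0.155 q [ 0.02  0.19 -0.43  0.95 -0.    1.74] F [0.3 0.6 0.5] w 0.0
k0.png
k1.png
```

View pics/k0.png

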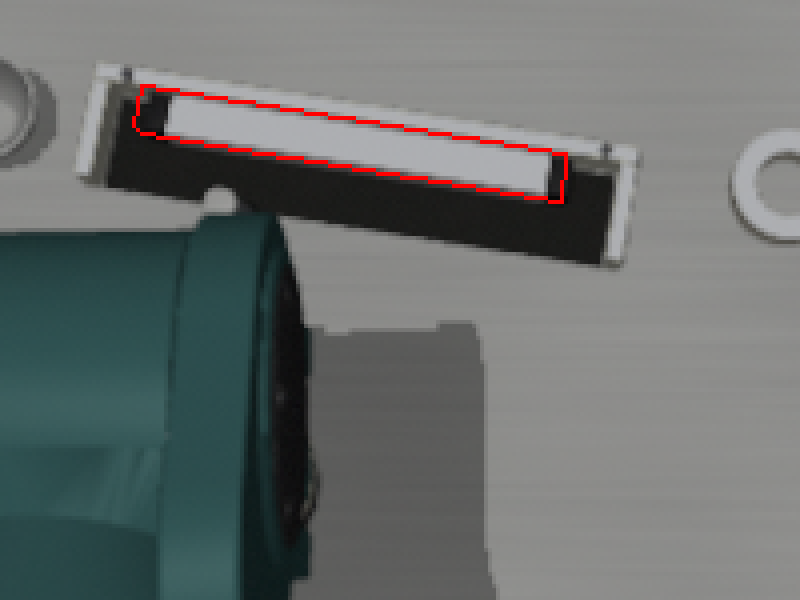

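View pics/k1.png

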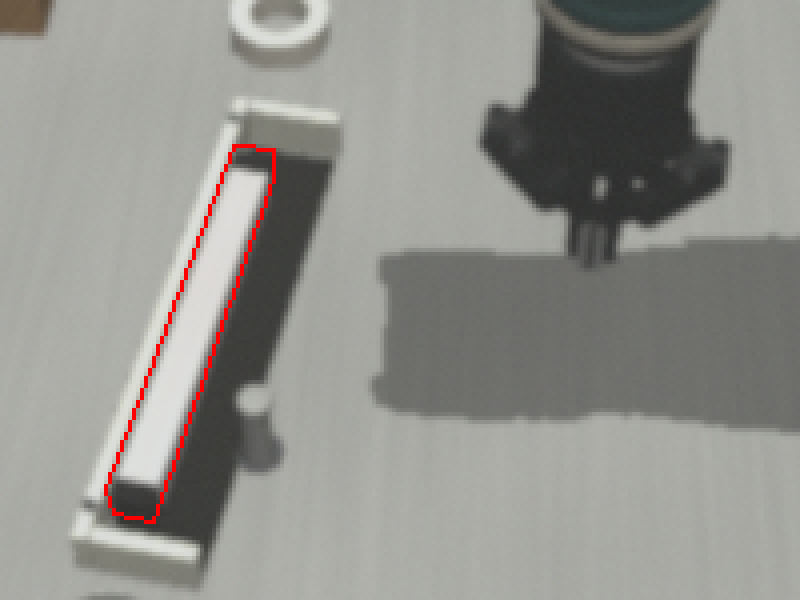

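The tube lies flush against the back fence. In the top crop it runs from column 135 to 567, between the end walls at about 100 and 610, and it is behind the post. I'm handing the job in.

```bash
python3 -c "
from station import order; print(order.sign_off())"
```

```text
the job is handed in; nothing more can be done
None
```

The tube is in the bay, flush against the back fence between the two end walls, and I handed the job in at about 23 s of the 72 s allowed.

I used only the closed fingertips, sliding the tube on the table throughout:
1. Turned it to about 0.5 rad from the fence.
2. Pushed it end-on so its +y end went in behind the post.
3. Swung the other end partway in, then pushed it about 21 mm further end-on so it would clear the end wall.
4. Swung it parallel and pressed it against the fence; the force at the end was about 5 N.

**Final position:** after the arm backed away, both cameras agreed. In the bay's frame the tube's centre is at x = 37 mm (needs 25.5–42) and y = 2–5 mm (needs within ±30). It is about 0.004 rad off parallel (limit 0.08).

**Other objects:** I never touched any of them. I did not measure them again at the end, but the tape and gallipot look unmoved in the last top picture.

**Disagreements along the way:**
- The two cameras differed by 2–3 mm in absolute position, so I compared the tube and the bay within the same picture.
- The tube fit from the top camera was poor whenever the arm hid part of it.
- The network missed the tube in a side picture twice, and its second outline of the post in the side picture was wrong. I took the post's position from the top view.

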